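# Lay the espresso cups on their saucers

## Robot

A 6-joint arm with a two-finger parallel gripper is mounted at the origin on a cart in front of the work surface, level with it; the furniture and walls round the work are solid. World frame = base frame: x ahead of the robot, y to its left, z up, the work surface at z = 0. Lengths are in mm, angles in rad, forces in N, time in s.
With the tool pointing down it reaches from about 350 to 875 mm from the base axis. Payload 4.2 kg.
Tool frame: the origin (TCP) lies on the centre line of the jaws, within the pads' length; the fingertips stand 25 mm ahead of it and the grasp point (between the pads) lies 6 mm ahead of it (env.tip_reach is the z of the fingertips in the tool frame, in mm); z points along the fingers, y is the line along which they close (so a half turn about z gives the same grasp; the last joint's range is limited). The gripper opens to 87 mm and grips with 3 to 60 N. Pads are 19 mm wide; open, the fingers measure 117 mm over their backs; the gripper's body (75 mm by 190 mm) begins 51 mm behind the grasp point.
Start: joints at [-0.894, 0.385, 0.008, 0, -1.194, -0.259], TCP at [253.607, -571.212, 247.55] pointing down, gripper open.
Joint ranges: [-3.14, 3.14], [-1.21, 2.06], [-1.07, 1.41], [-3.16, 2.05], [-2.99, -0.16], [-3.1, 3.1]. Speed limits (rad/s): [2.79, 2.79, 3.14, 3.14, 3.14, 3.14].

## Interface

Orientations are given as a 3x3 rotation matrix whose columns are the frame's x, y, z axes.
In Python, from bench import env, camera gives the robot as it stands.
- The arm moves only by the tool step_arm, never from a script. Its arguments are lists of equal length, an entry for each row: "slide": the shift along the tool's x, y, z normalised to -1 to 1, where 1 is 250 mm, a list of three; "roll": the turn about the tool's z normalised to -1 to 1, where 1 is 90 degrees. A call has 1 to 5 rows; each row shifts and turns the commanded pose from where the row before left it, along the tool's axes as they then stand; what a row does not reach is not made up. A row lasts 1/12 s, in which the tool goes at most 41.7 mm and 7.16 degrees, less where a joint would pass 70% of its speed; a pose out of reach is approached as far as the arm can. A call with a number of a shift or a turn outside -1 to 1 is refused whole. A call with a gripper value outside its range is refused whole. "jaw" is the closure, from 0 (fully open) to 1 (shut), set as the call begins (left out, the last holds). The fingers move at their own pace and stop on an object; "newtons" is the grip in N (left out, the last holds). Time passes only in rows, so rows that do not move let the fingers close. It gives the time, the measured TCP pose, the force, the opening and the grip force at its end, in the units of the state.
- env.state(): the state, without advancing time (a new reading comes with each control period).
- camera(name): name is "side" or "top" or "wrist"; returns a dict with "frame" (420x560x3 uint8, blue, green, red), "depth" (420x560 float32, mm along the optical axis (not along the pixel's ray), 0 where there is no reading), "mtx" (3x3 intrinsics, pixels), "distortion" ([k1, k2, p1, p2, k3] as OpenCV has them; the pictures are not rectified), "R" (3x3) and "t" (3): a world point X has camera coordinates R X + t. Camera axes: x right, y down, z forward; pixel columns grow to the right and rows downward; lengths in mm; the calibration is good to about 2 mm. A picture is of the moment at which its call begins.
- env.sign_off(): hands the job in; it is judged then, once.
The state is a dict: "t": time; "joints": joint angles; "qvel": joint speeds; "joint_torque": joint torques, N m; "eef_pos": TCP position; "orientation": TCP orientation; "wrist_force": force on the tool from outside, world axes, zero at the start; "wrist_torque": the same for the moment, N m; "gripper_width": finger opening in mm; "grasp_force": force on a finger pad.
Only numpy, scipy, OpenCV 4.12 (cv2) and the standard library are available. Lean on these libraries where they do the work, as an engineer would, in place of code of your own. Each camera call takes 0.05 s, during which the arm holds its last target. There are 200 camera calls.

## Task

Pick out the three espresso cups in the row along the front edge of the worktop and set each one gently, upright, in the middle of the saucer of its own colour. The kitchen timer that someone left on the ochre saucer must first go, flat, to the middle of the wooden tray to make room for the ochre cup. Leave the cream cup and the black leveller alone.

Things in the scene. Friction and masses are not known exactly. Their poses are not given: they have to be found in the camera images.
- white_cup: White espresso cup, to be moved. Tapering, 56 mm high, 63 mm across at the rim, 43 at the foot, wall 6 mm. Origin in the plane of its underside, z up; the axis of the round cup lies 9.5 mm from the origin towards +y, the ear (8 mm thick) sticks out towards -y to 41 mm from the origin. Grasp round the wall across x, free of the ear, up near the rim. 0.1 to 0.2 kg.
- slate_cup: Slate-blue (dark grey-blue) espresso cup, to be moved. Tapering, 56 mm high, 63 mm across at the rim, 43 at the foot, wall 6 mm. Origin in the plane of its underside, z up; the axis of the round cup lies 9.5 mm from the origin towards +y, the ear (8 mm thick) sticks out towards -y to 41 mm from the origin. Grasp round the wall across x, free of the ear, up near the rim. 0.1 to 0.2 kg.
- ochre_cup: Ochre (mustard brown) espresso cup, to be moved. Tapering, 56 mm high, 63 mm across at the rim, 43 at the foot, wall 6 mm. Origin in the plane of its underside, z up; the axis of the round cup lies 9.5 mm from the origin towards +y, the ear (8 mm thick) sticks out towards -y to 41 mm from the origin. Grasp round the wall across x, free of the ear, up near the rim. 0.1 to 0.2 kg.
- white_saucer: White saucer, round, 126 mm across, rim 14 mm high, with a shallow well in the middle whose floor is about 7 mm above the worktop. Fixed to the worktop. Origin at the centre of its underside, z up. It is the place of the white cup.
- slate_saucer: Slate-blue (dark grey-blue) saucer, round, 126 mm across, rim 14 mm high, with a shallow well in the middle whose floor is about 7 mm above the worktop. Fixed to the worktop. Origin at the centre of its underside, z up. It is the place of the slate cup.
- ochre_saucer: Ochre (mustard brown) saucer, round, 126 mm across, rim 14 mm high, with a shallow well in the middle whose floor is 7 mm above the worktop. Fixed to the worktop. Origin at the centre of its underside, z up. It is the place of the ochre cup. At the start the kitchen timer stands in its well.
- kitchen_timer: Round wind-up kitchen timer, 48 mm high: red base 62 mm in diameter up to 23 mm, above it a white dial 56 mm in diameter up to 39 mm, then a small knob; the dial does not turn here. Origin at the centre of its underside, z up. Stands on the ochre saucer at the start; can be grasped across the red base and the dial. About 0.11 kg.
- wood_tray: Small beech tray, fixed to the worktop, 134 mm along its x, 178 mm along its y (the long way), rim 13 mm high, flat inside 98 x 148 mm with its floor 6 to 8 mm above the worktop. Origin at the centre of its underside, z up. The timer's place.
- cream_cup: Bystander: cream china cup with a bulging belly, a pouring lip and an ear, larger than the espresso cups (79 x 106 mm, 63 mm high). Origin at the centre of its underside. Stays where it stands.
- leveller: Bystander: black round coffee leveller, a knurled puck 61 mm across and 35 mm high. Origin at the centre of its underside. Stays where it stands.
There are look-alikes about, which are no part of the job. Leave any green look-alike of the slate_cup alone.

How it is judged:
By the outcome, as a careful person would: the job done as asked, in the order asked, and still so for the second after the job is handed in, with the robot touching nothing.
It also fails if it takes over 125 s, if anything falls off the work surface, if the arm or the gripper's body presses on something with over 40 N, if the wrist force passes 120 N, or if a joint passes its speed limit or range.

## Working session

There is one attempt and no reset: what is moved stays moved. The work goes in short steps, Python scripts to look and compute and a tool call to move; the robot and the scene stay as the last step left them, time stands still between calls to the robot, and variables do not carry over. Pictures are saved under pics/ and viewed, at most 14 in all, crops included, and the job is handed in when it is done.

Besides the shell and the picture viewer there is one more tool, called after ">>>" as name(argument=value, ...) on one line, values as JSON. step_arm: Moves the arm, as the interface text tells. Scaled input: -1 to 1 covers 250 mm each way for a shift and 90 degrees each way for a turn. Its arguments: {"type":"object","properties":{"slide":{"type":"array","items":{"type":"array","items":{"type":"number","minimum":-1,"maximum":1}}},"roll":{"type":"array","items":{"type":"number","minimum":-1,"maximum":1}},"jaw":{"type":"number"},"newtons":{"type":"number"}},"required":["slide","roll"]}

```bash
ls; mkdir -p pics
python3 - <<'E'
from bench import env,camera
import cv2,numpy as np,pickle
for n in("top","side"):
    c=camera(n); pickle.dump(c,open(f"pics/{n}0.pkl","wb")); cv2.imwrite(f"pics/{n}0.png",c["frame"]); print(n,np.round(c["R"],3).tolist(),c["t"],c["mtx"].tolist(),c["distortion"])
s=env.state(); print(s, env.tip_reach)
E
```

```text
pics
top [[0.004, -1.0, 0.014], [-0.991, -0.005, -0.136], [0.136, -0.013, -0.991]] [ 121.25233137  528.61660045 1096.73197391] [[384.99807172127277, 0.0, 283.18341580591175], [0.0, 384.99807172127277, 207.49064664610725], [0.0, 0.0, 1.0]] [-0.03712574  0.          0.          0.          0.        ]
side [[0.927, -0.375, 0.023], [-0.195, -0.535, -0.822], [0.32, 0.757, -0.569]] [-435.48726348  219.25471601 1187.45325549] [[440.05278830802854, 0.0, 276.531286153133], [0.0, 440.05278830802854, 212.53881460268605], [0.0, 0.0, 1.0]] [-0.1372582  0.         0.         0.         0.       ]
{'t': 0.1, 'joints': array([-8.94404702e-01,  3.85473842e-01,  6.76927094e-03, -4.40140768e-04,
       -1.19406271e+00, -2.58584076e-01]), 'qvel': array([-0.00060929, -0.00152677,  0.00341461,  0.00202886, -0.00016391,
       -0.00065854]), 'joint_torque': array([-6.44797165e-04, -3.91688919e+01,  1.87934214e+01,  4.23179179e+00,
        1.34964523e-02, -6.77537309e-05]), 'eef_pos': array([ 253.39912893, -570.77365468,  246.57437883]), 'orientation': array([[-9.14046542e-01, -4.05608286e-01, -9.14595358e-04],
       [-4.05609303e-01,  9.14044790e-01,  1.79319382e-03],
       [ 1.08646848e-04,  2.01003100e-03, -9.99997974e-01]]), 'wrist_force': array([-0.27220245, -0.147828  , -0.39186481]), 'wrist_torque': array([-0.03313501,  0.00798067, -0.01041852]), 'grasp_force': 0.0, 'gripper_width': 87.14284665171564} 25.0
```

View pics/top0.png

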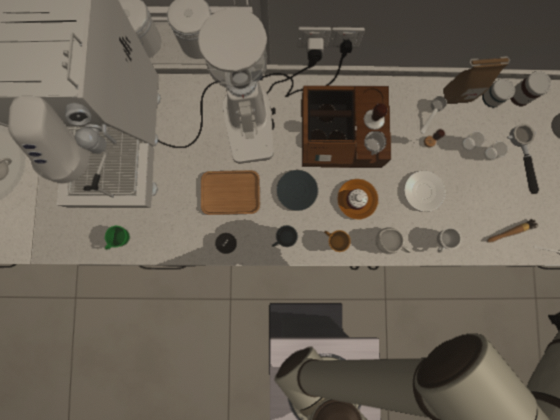

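View pics/side0.png

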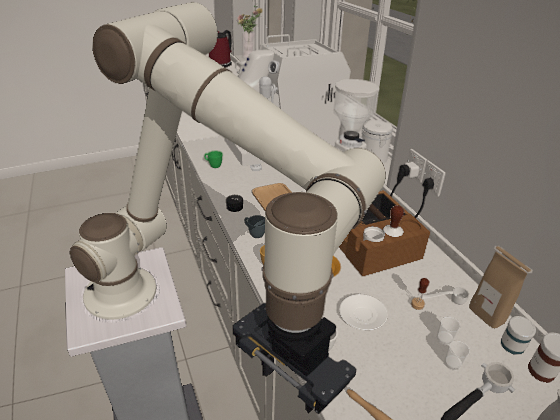

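The top view shows the candidates.
- **Cups in the front row:** slate (287,237), ochre (340,241), and two pale ones at (390,240) and (450,239), one white and one cream. The green look-alike is at (117,237) and the black leveller at (226,243).
- **Other small pale cups:** (470,143) and (491,153) at the back, not in the front row.
- **Saucers:** slate (297,190), ochre with the timer (357,199), white (425,191).
- **Tray:** (229,192).

Next is a close crop to choose between the pale cups, plus measurements from depth.

```bash
cat > h.py <<'E'
import cv2,numpy as np,pickle
def cloud(c):
    h,w=c["depth"].shape
    uv=np.stack(np.meshgrid(np.arange(w),np.arange(h)),-1).reshape(-1,1,2).astype(np.float64)
    n=cv2.undistortPoints(uv,c["mtx"],np.array(c["distortion"])).reshape(h,w,2)
    P=np.dstack([n,np.ones((h,w))])*c["depth"][...,None]
    return (P-np.array(c["t"]))@np.array(c["R"])   # R^T (P-t)
def pix(c,X):
    return cv2.projectPoints(np.float64(X).reshape(-1,1,3),cv2.Rodrigues(np.array(c["R"]))[0],np.array(c["t"]),c["mtx"],np.array(c["distortion"]))[0].reshape(-1,2)
E
python3 - <<'E'
from h import *
c=pickle.load(open("pics/top0.pkl","rb")); W=cloud(c)
cv2.imwrite("pics/crop1.png",cv2.resize(c["frame"][165:265,260:475],None,fx=3.7,fy=3.7,interpolation=cv2.INTER_CUBIC))
print("table z",np.median(W[215:222,440:470,2]))
B={"slate_cup":(270,222,304,252),"ochre_cup":(322,226,356,254),"p1":(374,224,415,256),"p2":(434,224,468,254),"lev":(212,230,240,256),"timer":(345,186,371,212),"ssauc":(275,168,319,211),"osauc":(335,177,380,220),"wsauc":(402,170,447,213),"tray":(196,168,264,216)}
for k,(a,b,d,e) in B.items():
    p=W[b:e,a:d].reshape(-1,3); p=p[(p[:,2]>5)&(p[:,2]<80)]
    zt=np.percentile(p[:,2],97)
    q=p[p[:,2]>zt-8] if "sauc" not in k and k!="tray" else p[p[:,2]<25]
    if k in("timer",): q=p[p[:,2]>25]
    (cx,cy),r=cv2.minEnclosingCircle(np.float32(q[:,:2]))
    print(k,len(q),"zt %.0f"%zt,"circle",round(cx),round(cy),round(r),"min",q.min(0).round(),"max",q.max(0).round(),"all",p.min(0).round(),p.max(0).round(), cv2.minAreaRect(np.float32(p[:,:2])) if k=="tray" else "")
E
```

```text
table z -0.9000231959189975
slate_cup 105 zt 58 circle 439 118 38 min [415.  84.  50.] max [475. 150.  61.] all [413.  76.   5.] [482. 156.  61.] 
ochre_cup 112 zt 58 circle 437 -32 39 min [401. -69.  50.] max [461.   0.  60.] all [399. -69.   5.] [474.   5.  60.] 
p1 137 zt 61 circle 427 -197 52 min [ 398. -241.   53.] max [ 464. -150.   64.] all [ 396. -241.    5.] [ 475. -146.   64.] 
p2 108 zt 58 circle 435 -357 36 min [ 404. -391.   50.] max [ 468. -330.   61.] all [ 399. -391.    5.] [ 468. -330.   61.] 
lev 332 zt 38 circle 424 291 30 min [394. 263.  30.] max [453. 322.  40.] all [394. 258.   6.] [453. 322.  40.] 
timer 309 zt 54 circle 558 -98 30 min [ 528. -124.   25.] max [585. -69.  58.] all [ 522. -142.    5.] [600. -63.  58.] 
ssauc 1026 zt 17 circle 588 85 67 min [523.  18.   5.] max [648. 148.  20.] all [523.  18.   5.] [648. 148.  20.] 
osauc 861 zt 51 circle 568 -111 74 min [ 497. -161.    5.] max [628. -42.  25.] all [ 497. -161.    5.] [628. -42.  58.] 
wsauc 987 zt 16 circle 588 -315 72 min [ 525. -372.    5.] max [ 647. -244.   19.] all [ 525. -372.    5.] [ 647. -244.   19.] 
tray 1382 zt 15 circle 587 284 112 min [509. 188.   5.] max [650. 380.  19.] all [509. 188.   5.] [650. 380.  19.] ((580.1697998046875, 284.30859375), (189.1680450439453, 142.75070190429688), 88.78927612304688)
```

View pics/crop1.png

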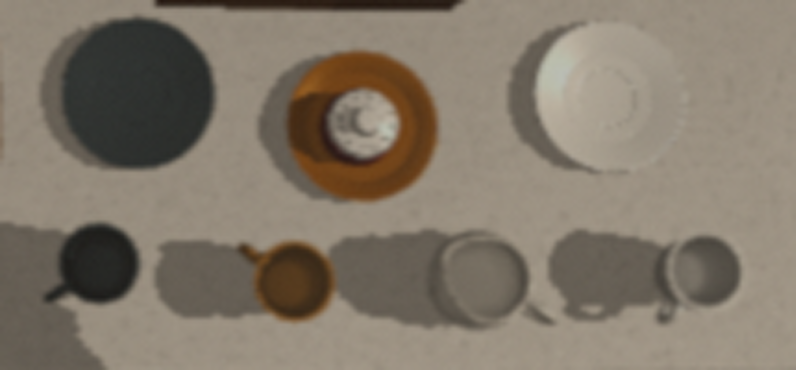

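The crop (260,165 offset, ×3.7) shows p1 at crop (482,280) as larger with a lip, so it is the cream cup. The smaller p2 at (703,270) is the white cup. Ears point as follows: slate (45,298), ochre (243,250), white (665,315). I'll turn the tool square to the world, rise and move over the ochre saucer.

>>> step_arm(slide=[[0,0,-0.1],[0,0,-0.1],[0,0,-0.1],[0,0,-0.1]], roll=[0.0664,0.0664,0.0664,0.0664])

```text
t: 0.43
eef_pos: [253.4, -570.9, 348.0]
orientation: [[-1.0, 0.005, -0.001], [0.005, 1.0, 0.001], [0.001, 0.001, -1.0]]
wrist_force: [0.6, -0.5, 0.3]
gripper_width: 86.9
grasp_force: 0.0
```

>>> step_arm(slide=[[-0.08,0.126,0],[-0.08,0.126,0],[-0.08,0.126,0],[-0.08,0.126,0],[-0.08,0.126,0]], roll=[0,0,0,0,0])

```text
t: 0.85
eef_pos: [353.9, -412.0, 347.1]
orientation: [[-1.0, 0.0, -0.001], [0.0, 1.0, 0.001], [0.001, 0.001, -1.0]]
wrist_force: [1.0, 0.3, -0.8]
gripper_width: 86.9
grasp_force: 0.0
```

>>> step_arm(slide=[[-0.08,0.126,0],[-0.08,0.126,0],[-0.08,0.126,0],[-0.08,0.126,0],[-0.08,0.126,0]], roll=[0,0,0,0,0])

```text
t: 1.27
eef_pos: [453.8, -254.2, 347.3]
orientation: [[-1.0, -0.001, -0.0], [-0.001, 1.0, 0.0], [0.0, 0.0, -1.0]]
wrist_force: [1.0, -1.4, -0.1]
gripper_width: 87.2
grasp_force: 0.0
```

Run:
```python
from h import *
from bench import env,camera
c=camera("wrist"); pickle.dump(c,open("pics/w1.pkl","wb")); cv2.imwrite("pics/w1.png",c["frame"])
s=env.state(); print(s["t"],s["eef_pos"],s["orientation"].round(3).tolist(),c["R"].round(3).tolist(),-c["R"].T@c["t"])
```

```text
1.3167 [ 456.84963439 -250.39263082  346.96996182] [[-1.0, -0.005, 0.001], [-0.005, 1.0, 0.002], [-0.001, 0.002, -1.0]] [[-0.001, 1.0, -0.001], [0.969, 0.001, 0.247], [0.247, -0.001, -0.969]] [ 385.62504331 -254.588088    484.18674201]
```

View pics/w1.png

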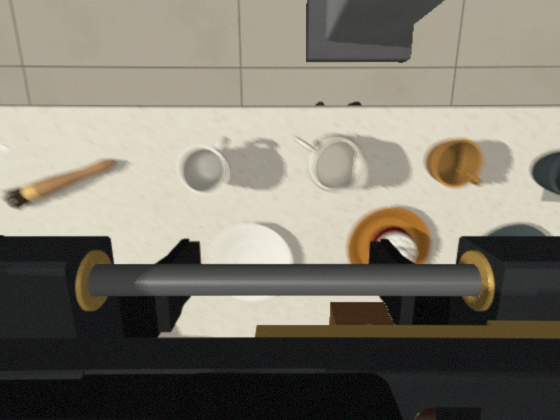

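The wrist view is upside down, with the robot at the top. It shows the white cup at (204,169), ear up; the cream cup at (338,162); the ochre cup at (455,163), ear at (478,182); and the ochre saucer with the timer at (390,240). I'll fit circles of known radius in both views.

```bash
cat >> h.py <<'E'
from scipy.optimize import least_squares
def fit(p,r,x0):
    f=lambda c:np.hypot(p[:,0]-c[0],p[:,1]-c[1])-r
    s=least_squares(f,x0,loss="soft_l1",f_scale=1.5); return s.x, np.median(abs(f(s.x)))
def cup(W,x0):
    p=W.reshape(-1,3); d=np.hypot(*(p[:,:2]-x0).T); p=p[d<60]
    c,e=fit(p[(p[:,2]>50)&(p[:,2]<62)],28.5,x0)
    v=p[:,:2]-c; d=np.hypot(*v.T); m=(d>36)&(d<52)&(p[:,2]>15)&(p[:,2]<52)
    q=v[m].mean(0) if m.any() else [0,0]
    return c.round(1),round(e,1),"ear",m.sum(),np.degrees(np.arctan2(q[1],q[0])).round()
def edge(W,x0,zlo,zhi,r,zc=None):   # ring r known
    p=W.reshape(-1,3); d=np.hypot(*(p[:,:2]-x0).T); p=p[(d<r+15)&(p[:,2]>zlo)&(p[:,2]<zhi)]
    c,e=fit(p,r,x0); return c.round(1),round(e,1),len(p)
E
python3 - <<'E'
from h import *
for n in("top0","w1"):
    c=pickle.load(open(f"pics/{n}.pkl","rb")); W=cloud(c); print(n)
    for k,x in dict(slate=(445,112),ochre=(431,-35),white=(434,-360)).items():
        try: print(k,cup(W,np.array(x,float)))
        except Exception as e: print(k,e)
    for k,x in dict(ss=(588,85),os=(562,-98),ws=(588,-308)).items(): print(k,edge(W,np.array(x,float),10.5,18,59.5))
    # timer: dial top disc 33..42 and 40..49
    p=W.reshape(-1,3); d=np.hypot(p[:,0]-558,p[:,1]+98); q=p[(d<45)&(p[:,2]>40)&(p[:,2]<50)]
    if len(q)>20: print("timer dial",cv2.minEnclosingCircle(np.float32(q[:,:2])),q[:,:2].mean(0),len(q))
    f=p[(p[:,2]>10)&(p[:,2]<18)&(abs(p[:,0]-580)<90)&(abs(p[:,1]-284)<110)]
    if len(f)>100: print("tray rim",cv2.minAreaRect(np.float32(f[:,:2])))
# tall things behind
W=cloud(pickle.load(open("pics/top0.pkl","rb")))
p=W.reshape(-1,3)
for y in range(360,-420,-60):
    m=(abs(p[:,1]-y)<30)&(p[:,0]>500)&(p[:,2]>70); print(y, p[m][:,0].min().round() if m.any() else None, end="; ")
E
```

```text
top0
slate (array([443.8, 114. ]), np.float64(1.3), 'ear', np.int64(10), np.float64(125.0))
ochre (array([430.6, -37.1]), np.float64(1.4), 'ear', np.int64(14), np.float64(55.0))
white (array([ 438.9, -359.7]), np.float64(1.0), 'ear', np.int64(21), np.float64(144.0))
ss (array([585.2,  81. ]), np.float64(3.0), 440)
os (array([ 560. , -101.2]), np.float64(3.1), 370)
ws (array([ 585.6, -306.9]), np.float64(3.1), 394)
timer dial ((557.3331298828125, -97.97212219238281), 26.345626831054688) [557.74238887 -96.95050334] 152
tray rim ((589.6310424804688, 283.6957092285156), (158.36166381835938, 176.22962951660156), 1.8363277912139893)
w1
slate (array([444.3, 110.1]), np.float64(0.9), 'ear', np.int64(0), np.float64(0.0))
ochre (array([431.1, -39.4]), np.float64(1.5), 'ear', np.int64(37), np.float64(52.0))
white (array([ 439.8, -362.1]), np.float64(1.1), 'ear', np.int64(62), np.float64(142.0))
ss (array([587.8,  78.5]), np.float64(2.8), 409)
os (array([ 564.2, -103.5]), np.float64(3.3), 1255)
ws (array([ 589.2, -309.2]), np.float64(3.2), 1116)
timer dial ((553.110595703125, -95.97174072265625), 24.80862045288086) [546.92182534 -91.07736144] 329
360 987.0; 300 769.0; 240 712.0; 180 715.0; 120 975.0; 60 671.0; 0 669.0; -60 658.0; -120 657.0; -180 657.0; -240 975.0; -300 730.0; -360 729.0;
```

>>> step_arm(slide=[[-0.084,0.126,0],[-0.084,0.126,0],[-0.084,0.126,0],[-0.084,0.126,0],[-0.084,0.126,0]], roll=[0,0,0,0,0])

```text
t: 1.73
eef_pos: [558.7, -96.8, 347.2]
orientation: [[-1.0, -0.001, -0.001], [-0.001, 1.0, 0.0], [0.001, 0.0, -1.0]]
wrist_force: [0.4, -0.9, 0.4]
gripper_width: 86.9
grasp_force: 0.0
```

>>> step_arm(slide=[[0,0,0.16],[0,0,0.16],[0,0,0.16],[0,0,0.16],[0,0,0.16]], roll=[0,0,0,0,0])

```text
t: 2.15
eef_pos: [557.8, -98.4, 145.7]
orientation: [[-1.0, -0.001, -0.0], [-0.001, 1.0, 0.0], [0.0, 0.0, -1.0]]
wrist_force: [0.2, 0.8, -1.1]
gripper_width: 86.9
grasp_force: 0.0
```

>>> step_arm(slide=[[0,0,0],[0,0,0],[0,0,0],[0,0,0]], roll=[0,0,0,0])

```text
t: 2.48
eef_pos: [560.4, -98.6, 150.7]
orientation: [[-1.0, -0.001, 0.006], [-0.001, 1.0, -0.0], [-0.006, -0.0, -1.0]]
wrist_force: [0.5, -0.6, 0.9]
gripper_width: 87.2
grasp_force: 0.0
```

Run:
```python
from h import *
from bench import env,camera
c=camera("wrist"); pickle.dump(c,open("pics/w2.pkl","wb")); cv2.imwrite("pics/w2.png",c["frame"])
s=env.state(); print(s["t"],s["eef_pos"],s["orientation"].round(3).tolist())
W=cloud(c); print(edge(W,np.array([561.,-101]),10.5,18,59.5))
```

```text
2.5333 [560.15972489 -98.51712974 150.62691234] [[-1.0, -0.001, 0.006], [-0.001, 1.0, 0.0], [-0.006, 0.0, -1.0]]
(array([ 561.2, -103. ]), np.float64(3.2), 5311)
```

View pics/w2.png

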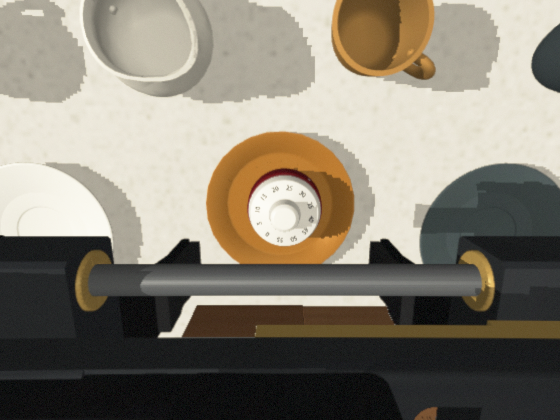

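```bash
cat >> h.py <<'E'
def ray(c,uv,z):
    n=cv2.undistortPoints(np.float64(uv).reshape(-1,1,2),c["mtx"],np.array(c["distortion"])).reshape(-1,2)
    R=np.array(c["R"]); o=-R.T@np.array(c["t"]); d=np.c_[n,np.ones(len(n))]@R
    return o+d*((z-o[2])/d[:,2])[:,None]
def rimfit(c,mask,z,r,x0):   # outline of mask on plane z, circle of radius r
    k=max(cv2.findContours(mask.astype(np.uint8),cv2.RETR_EXTERNAL,cv2.CHAIN_APPROX_NONE)[0],key=cv2.contourArea).reshape(-1,2)
    p=ray(c,k,z); d=np.hypot(*(p[:,:2]-x0).T); p=p[abs(d-r)<8]; x,e=fit(p,r,np.array(x0,float)); return x.round(1),round(e,2),len(p)
E
python3 - <<'E'
from h import *
c=pickle.load(open("pics/w2.pkl","rb"))
hsv=cv2.cvtColor(c["frame"],cv2.COLOR_BGR2HSV); H,S,V=cv2.split(hsv)
m=(H>8)&(H<25)&(S>130); m[:120]=0; m[262:]=0
print("saucer",rimfit(c,m,14,63,(562,-102)))
W=cloud(c); z=W[...,2]; d=np.hypot(W[...,0]-560,W[...,1]+100)
dial=(z>38)&(z<62)&(d<45); dial[255:]=0
print("dial",rimfit(c,dial,46,28,(560,-99)), dial.sum())
print("knob",ray(c,[(284,214)],55), "z dial",np.median(z[dial]))
for k,x in dict(ochre=(431,-38)).items(): print(k,cup(W,np.array(x,float)))
E
```

```text
saucer (array([ 561.2, -103. ]), np.float64(1.25), 345)
dial (array([557.1, -99.2]), np.float64(2.38), 196) 3681
knob [[554.95572217 -99.41613601  55.        ]] z dial 41.965166815713964
ochre (array([432.8, -38.6]), np.float64(1.2), 'ear', np.int64(339), np.float64(54.0))
```

>>> step_arm(slide=[[0.012,0,0.12],[0,0,0.12],[0,0,0.08],[0,0,0.05],[0,0,0.03]], roll=[0,0,0,0,0])

```text
t: 2.95
eef_pos: [555.8, -98.5, 47.7]
orientation: [[-1.0, -0.001, 0.001], [-0.001, 1.0, 0.0], [-0.001, 0.0, -1.0]]
wrist_force: [-0.8, 0.7, 0.5]
gripper_width: 87.2
grasp_force: 0.0
```

>>> step_arm(slide=[[0,0,0],[0,0,0],[0,0,0],[0,0,0]], roll=[0,0,0,0])

```text
t: 3.28
eef_pos: [556.4, -98.5, 49.1]
orientation: [[-1.0, -0.001, 0.003], [-0.001, 1.0, 0.0], [-0.003, 0.0, -1.0]]
wrist_force: [0.0, -0.4, 0.9]
gripper_width: 87.0
grasp_force: 0.0
```

>>> step_arm(slide=[[0,0,0.01],[0,0,0.01],[0,0,0]], roll=[0,0,0])

```text
t: 3.53
eef_pos: [555.1, -98.5, 42.3]
orientation: [[-1.0, -0.0, -0.0], [-0.0, 1.0, 0.0], [0.0, 0.0, -1.0]]
wrist_force: [-0.8, -0.5, -0.5]
gripper_width: 87.2
grasp_force: 0.0
```

>>> step_arm(slide=[[0,0,0],[0,0,0],[0,0,0],[0,0,0],[0,0,0]], roll=[0,0,0,0,0], jaw=1, newtons=15)

```text
t: 3.95
eef_pos: [555.3, -98.5, 42.6]
orientation: [[-1.0, -0.001, 0.0], [-0.001, 1.0, 0.0], [-0.0, 0.0, -1.0]]
wrist_force: [0.4, 0.7, -0.1]
gripper_width: 61.8
grasp_force: 9.5
```

>>> step_arm(slide=[[0,0,0],[0,0,0],[0,0,0],[0,0,0],[0,0,0]], roll=[0,0,0,0,0])

```text
t: 4.37
eef_pos: [555.3, -98.5, 42.5]
orientation: [[-1.0, -0.001, 0.0], [-0.001, 1.0, -0.0], [-0.0, -0.0, -1.0]]
wrist_force: [-0.3, 0.0, 0.4]
gripper_width: 61.4
grasp_force: 15.0
```

>>> step_arm(slide=[[0,0,-0.04],[0,0,-0.1],[0,0,-0.12],[0,0,-0.12],[0,0,-0.08]], roll=[0,0,0,0,0])

```text
t: 4.78
eef_pos: [556.1, -98.6, 161.1]
orientation: [[-1.0, -0.001, 0.004], [-0.001, 1.0, -0.0], [-0.004, -0.0, -1.0]]
wrist_force: [1.2, -0.2, -0.9]
gripper_width: 61.4
grasp_force: 15.0
```

>>> step_arm(slide=[[-0.01,0.08,0],[-0.01,0.14,0],[-0.01,0.14,0],[-0.01,0.14,0],[-0.01,0.14,0]], roll=[0,0,0,0,0])

```text
t: 5.2
eef_pos: [567.3, 62.8, 158.3]
orientation: [[-1.0, 0.0, 0.0], [0.0, 1.0, 0.0], [-0.0, 0.0, -1.0]]
wrist_force: [1.3, -0.1, -0.6]
gripper_width: 61.4
grasp_force: 15.0
```

>>> step_arm(slide=[[-0.01,0.14,0],[-0.01,0.14,0],[-0.01,0.14,0],[-0.01,0.14,0],[-0.01,0.14,0]], roll=[0,0,0,0,0])

```text
t: 5.62
eef_pos: [579.7, 238.1, 158.2]
orientation: [[-1.0, -0.001, -0.0], [-0.001, 1.0, 0.0], [0.0, 0.0, -1.0]]
wrist_force: [0.5, 0.2, -0.3]
gripper_width: 61.6
grasp_force: 15.0
```

>>> step_arm(slide=[[0,0.12,0],[0,0.06,0],[0,0.012,0],[0,0,0],[0,0,0]], roll=[0,0,0,0,0])

```text
t: 6.03
eef_pos: [579.8, 283.5, 157.6]
orientation: [[-1.0, -0.0, -0.001], [-0.0, 1.0, -0.001], [0.001, -0.001, -1.0]]
wrist_force: [-0.1, -0.4, -1.7]
gripper_width: 61.4
grasp_force: 15.0
```

Run:
```python
from h import *
from bench import env,camera
c=camera("wrist"); pickle.dump(c,open("pics/w3.pkl","wb")); cv2.imwrite("pics/w3.png",c["frame"])
s=env.state(); print(s["t"],s["eef_pos"],s["orientation"].round(3).tolist(),s["gripper_width"])
W=cloud(c)
hsv=cv2.cvtColor(c["frame"],cv2.COLOR_BGR2HSV)
print(hsv[150:240:10,280].tolist())
```

```text
6.0833 [579.88895824 283.11209554 157.66631164] [[-1.0, 0.001, -0.001], [0.001, 1.0, -0.001], [0.001, -0.001, -1.0]] 61.25865669651065
[[15, 122, 205], [15, 126, 202], [15, 122, 205], [15, 120, 212], [15, 123, 208], [15, 122, 207], [176, 229, 70], [179, 179, 91], [23, 27, 153]]
```

View pics/w3.png

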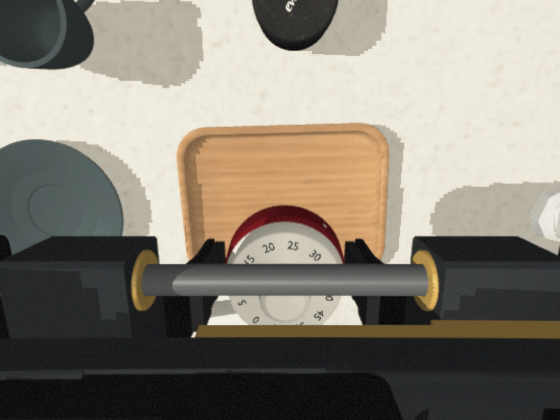

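The timer is held level at (285,265). The tray's near edge is at v≈127, its left side at u≈179 and its right side at u≈388.

Run:
```python
from h import *
c=pickle.load(open("pics/w3.pkl","rb"))
H,S,V=cv2.split(cv2.cvtColor(c["frame"],cv2.COLOR_BGR2HSV)); m=(H>8)&(H<22)&(S>70)
rows=[170,190,210]; 
for v in rows:
    u=np.flatnonzero(m[v]); print(v,u.min(),u.max(),ray(c,[(u.min(),v),(u.max(),v)],11)[:,:2].round(1).tolist())
for u in(230,280,330):
    v=np.flatnonzero(m[:200,u]); print(u,v.min(),ray(c,[(u,v.min())],11)[:,:2].round(1))
c=pickle.load(open("pics/top0.pkl","rb"))
H,S,V=cv2.split(cv2.cvtColor(c["frame"],cv2.COLOR_BGR2HSV)); m=((H>5)&(H<22)&(S>90)).astype(np.uint8); m[:,:190]=0;m[:,270:]=0;m[:165]=0;m[222:]=0
k=max(cv2.findContours(m,0,1)[0],key=cv2.contourArea).reshape(-1,2); print(cv2.minAreaRect(np.float32(ray(c,k,11)[:,:2])))
```

```text
170 178 388 [[548.8, 192.7], [548.7, 370.4]]
190 180 387 [[566.0, 193.1], [565.8, 370.8]]
210 182 386 [[583.7, 193.5], [583.6, 371.3]]
230 127 [[513.4 238.1]]
280 125 [[511.8 279.2]]
330 124 [[511.  320.1]]
((577.8965454101562, 283.7369079589844), (132.9225311279297, 175.2794952392578), 1.914179801940918)
```

>>> step_arm(slide=[[0.008,-0.004,0.1],[0,0,0.12],[0,0,0.12],[0,0,0.07],[0,0,0.02]], roll=[0,0,0,0,0])

```text
t: 6.5
eef_pos: [576.2, 280.3, 46.5]
orientation: [[-1.0, 0.002, -0.006], [0.002, 1.0, -0.004], [0.006, -0.004, -1.0]]
wrist_force: [-1.5, 0.3, -0.8]
gripper_width: 61.3
grasp_force: 15.0
```

>>> step_arm(slide=[[0,0,0],[0,0,0],[0,0,0],[0,0,0]], roll=[0,0,0,0])

```text
t: 6.83
eef_pos: [579.1, 283.9, 52.0]
orientation: [[-1.0, -0.001, 0.003], [-0.001, 1.0, 0.002], [-0.003, 0.002, -1.0]]
wrist_force: [0.8, -0.1, 0.1]
gripper_width: 61.6
grasp_force: 15.0
```

>>> step_arm(slide=[[0.004,-0.006,0.01],[0,0,0.01],[0,0,0],[0,0,0]], roll=[0,0,0,0])

```text
t: 7.17
eef_pos: [577.0, 281.9, 45.0]
orientation: [[-1.0, -0.001, -0.0], [-0.001, 1.0, -0.0], [0.0, -0.0, -1.0]]
wrist_force: [0.2, -0.1, -1.3]
gripper_width: 61.5
grasp_force: 15.0
```

>>> step_arm(slide=[[0,0,0],[0,0,0],[0,0,0],[0,0,0]], roll=[0,0,0,0])

```text
t: 7.5
eef_pos: [577.1, 282.0, 45.1]
orientation: [[-1.0, -0.001, 0.0], [-0.001, 1.0, -0.0], [-0.0, -0.0, -1.0]]
wrist_force: [-0.7, -0.2, -0.4]
gripper_width: 61.4
grasp_force: 15.0
```

>>> step_arm(slide=[[0,0,0.004],[0,0,0],[0,0,0]], roll=[0,0,0])

```text
t: 7.75
eef_pos: [577.0, 281.9, 43.9]
orientation: [[-1.0, -0.001, -0.0], [-0.001, 1.0, -0.0], [0.0, -0.0, -1.0]]
wrist_force: [-0.2, -0.6, -0.4]
gripper_width: 61.3
grasp_force: 15.0
```

>>> step_arm(slide=[[0,0,0.004],[0,0,0],[0,0,0]], roll=[0,0,0])

```text
t: 8.0
eef_pos: [577.3, 282.1, 43.2]
orientation: [[-1.0, -0.001, 0.0], [-0.001, 1.0, 0.0], [-0.0, 0.0, -1.0]]
wrist_force: [0.1, -0.1, 0.6]
gripper_width: 61.6
grasp_force: 15.0
```

>>> step_arm(slide=[[0,0,0.004],[0,0,0],[0,0,0]], roll=[0,0,0])

```text
t: 8.25
eef_pos: [577.5, 282.1, 42.5]
orientation: [[-1.0, -0.001, 0.001], [-0.001, 1.0, 0.0], [-0.001, 0.0, -1.0]]
wrist_force: [0.6, -0.5, 1.0]
gripper_width: 61.4
grasp_force: 15.0
```

>>> step_arm(slide=[[0,0,0.002],[0,0,0],[0,0,0]], roll=[0,0,0])

```text
t: 8.5
eef_pos: [577.6, 282.1, 42.3]
orientation: [[-1.0, -0.001, 0.001], [-0.001, 1.0, 0.0], [-0.001, 0.0, -1.0]]
wrist_force: [-0.2, -1.2, 4.8]
gripper_width: 61.7
grasp_force: 15.0
```

>>> step_arm(slide=[[0,0,0],[0,0,0],[0,0,0],[0,0,0],[0,0,0]], roll=[0,0,0,0,0], jaw=0)

```text
t: 8.92
eef_pos: [576.8, 281.9, 41.0]
orientation: [[-1.0, -0.001, -0.001], [-0.001, 1.0, -0.0], [0.001, -0.0, -1.0]]
wrist_force: [-0.1, -0.0, -0.4]
gripper_width: 84.5
grasp_force: 0.0
```

>>> step_arm(slide=[[0,0,-0.04],[0,0,-0.12],[0,0,-0.16],[0,0,-0.16],[0,0,-0.16]], roll=[0,0,0,0,0])

```text
t: 9.33
eef_pos: [576.8, 281.8, 204.0]
orientation: [[-1.0, -0.001, 0.0], [-0.001, 1.0, -0.0], [-0.0, -0.0, -1.0]]
wrist_force: [0.1, 0.6, -0.1]
gripper_width: 87.2
grasp_force: 0.0
```

Run:
```python
from h import *
from bench import env,camera
s=env.state(); print(s["t"],s["eef_pos"],s["joints"].round(2),s["gripper_width"])
c=camera("wrist"); pickle.dump(c,open("pics/w4.pkl","wb")); cv2.imwrite("pics/w4.png",c["frame"])
W=cloud(c)
print("slate",cup(W,np.array([444.,112])))
z=W[...,2]; d=np.hypot(W[...,0]-578,W[...,1]-282); dial=(z>38)&(z<62)&(d<45); dial[255:]=0
print("timer",rimfit(c,dial,46,28,(579,282)))
```

```text
9.3333 [576.83414245 281.76212316 204.01865114] [ 0.71  0.44 -0.01  0.   -1.12 -2.28] 87.24772864851177
slate (array([444.8, 113.5]), np.float64(1.1), 'ear', np.int64(339), np.float64(122.0))
timer (array([579.9, 281.8]), np.float64(2.39), 164)
```

View pics/w4.png

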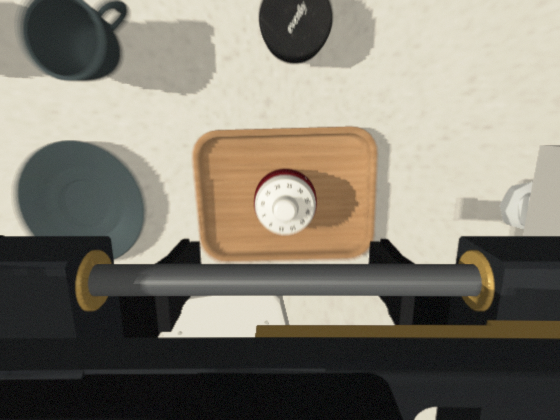

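The timer sits flat at the tray's centre, (285,205). Next is the slate cup at (444.5,113), ear at about 122°, so the jaw line goes to 32°.

>>> step_arm(slide=[[0.08,-0.1,0],[0.1,-0.13,0],[0.1,-0.13,0],[0.1,-0.13,0],[0.1,-0.13,0]], roll=[0,0,0,0,0])

```text
t: 9.8
eef_pos: [455.7, 125.5, 201.9]
orientation: [[-1.0, -0.001, 0.001], [-0.001, 1.0, 0.0], [-0.001, 0.0, -1.0]]
wrist_force: [0.4, -0.5, 1.1]
gripper_width: 87.1
grasp_force: 0.0
```

>>> step_arm(slide=[[0.048,-0.056,0],[0,0,0.04],[0,0,0.05],[0,0,0.05],[0,0,0.05]], roll=[0,0.079,0.079,0.079,0.079])

```text
t: 10.22
eef_pos: [445.2, 112.8, 154.4]
orientation: [[-0.877, 0.481, 0.002], [0.481, 0.877, 0.001], [-0.001, 0.002, -1.0]]
wrist_force: [0.3, -1.1, -0.0]
gripper_width: 87.1
grasp_force: 0.0
```

>>> step_arm(slide=[[0,0,0.05],[0,0,0.05],[0,0,0.04],[0,0,0.02],[0,0,0]], roll=[0.079,0.079,0.079,0.079,0.012])

```text
t: 10.63
eef_pos: [451.7, 101.5, 112.7]
orientation: [[-0.543, 0.84, -0.015], [0.84, 0.543, 0.022], [0.027, -0.001, -1.0]]
wrist_force: [0.2, -0.2, 0.6]
gripper_width: 87.0
grasp_force: 0.0
```

>>> step_arm(slide=[[0,0,0],[0,0,0],[0,0,0]], roll=[0,0,0])

```text
t: 10.88
eef_pos: [452.1, 102.3, 114.0]
orientation: [[-0.544, 0.839, -0.012], [0.839, 0.544, 0.023], [0.026, 0.002, -1.0]]
wrist_force: [0.1, 0.6, -0.3]
gripper_width: 87.0
grasp_force: 0.0
```

```bash
cat >> h.py <<'E'
def todo(s,x):  # world shift to bring TCP to x, in slide units
    d=np.r_[x,s["eef_pos"][2]]-s["eef_pos"]; return (s["orientation"].T@d/250).round(4)
E
python3 - <<'E'
from h import *
from bench import env,camera
s=env.state(); print(s["t"],s["eef_pos"],s["joints"].round(2),np.degrees(np.arctan2(s["orientation"][1,1],s["orientation"][0,1])))
c=camera("wrist"); pickle.dump(c,open("pics/w5.pkl","wb")); cv2.imwrite("pics/w5.png",c["frame"])
W=cloud(c)
r=cup(W,np.array([444.,112])); print(r, todo(s,r[0]))
E
```

```text
10.8833 [452.07403648 102.28481943 114.03129851] [ 0.56  0.27 -0.54 -0.04 -0.76 -3.1 ] 32.97920043095449
(array([443.9, 113.4]), np.float64(1.0), 'ear', np.int64(197), np.float64(124.0)) [ 0.0551 -0.0032  0.0014]
```

View pics/w5.png

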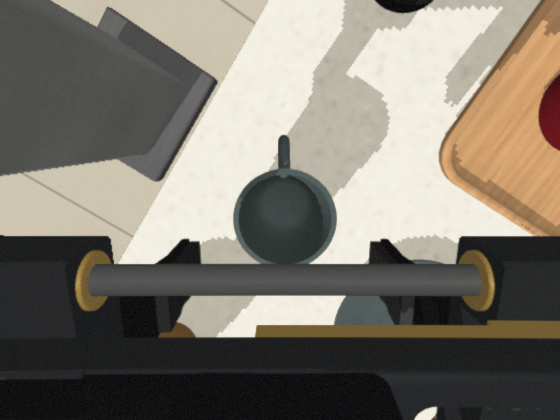

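The slate cup is at (285,215) with its ear up at (284,150). Joint 6 has reached its limit, so I'll turn back 16°, which still leaves the pads well clear of the ear.

>>> step_arm(slide=[[0,0,0],[0,0,0],[0,0,0],[0,0,0],[0,0,0]], roll=[-0.06,-0.06,-0.06,0,0])

```text
t: 11.35
eef_pos: [451.8, 102.3, 113.7]
orientation: [[-0.755, 0.656, -0.013], [0.655, 0.755, 0.023], [0.025, 0.009, -1.0]]
wrist_force: [-0.4, -0.0, 0.4]
gripper_width: 87.2
grasp_force: 0.0
```

Run:
```python
from h import *
from bench import env,camera
s=env.state(); print(s["t"],s["eef_pos"],s["joints"].round(2),np.degrees(np.arctan2(s["orientation"][1,1],s["orientation"][0,1])),s["orientation"][2])
c=camera("wrist"); W=cloud(c)
r=cup(W,np.array([444.,112])); print(r, todo(s,r[0]))
```

```text
11.35 [451.82325696 102.30861787 113.70490735] [ 0.56  0.27 -0.54 -0.04 -0.76 -2.82] 49.039203787873106 [ 0.02450184  0.00867932 -0.99966211]
(array([443.6, 113.3]), np.float64(1.0), 'ear', np.int64(223), np.float64(125.0)) [0.0536 0.0116 0.0014]
```

>>> step_arm(slide=[[0.047,0.01,0],[0,0,0.06],[0,0,0.08],[0,0,0.06],[0,0,0.02]], roll=[0,0,0,0,0])

```text
t: 11.82
eef_pos: [442.7, 112.4, 57.0]
orientation: [[-0.755, 0.655, -0.017], [0.655, 0.755, 0.021], [0.026, 0.005, -1.0]]
wrist_force: [-0.7, 0.1, 0.4]
gripper_width: 87.0
grasp_force: 0.0
```

>>> step_arm(slide=[[0,0,0],[0,0,0],[0,0,0]], roll=[0,0,0])

```text
t: 12.07
eef_pos: [444.5, 113.2, 59.5]
orientation: [[-0.756, 0.654, -0.012], [0.654, 0.756, 0.023], [0.024, 0.01, -1.0]]
wrist_force: [-0.8, 0.6, 0.9]
gripper_width: 87.1
grasp_force: 0.0
```

Run:
```python
from h import *
from bench import env
s=env.state(); print(s["t"],s["eef_pos"],s["orientation"].round(3)[2],s["wrist_force"]); print(todo(s,np.array([444,113.3])))
```

```text
12.0667 [444.52590908 113.2335431   59.52495165] [ 0.024  0.01  -1.   ] [-0.82070897  0.57563693  0.91110581]
[ 0.0018 -0.0012  0.    ]
```

>>> step_arm(slide=[[0.002,0,0.012],[0,0,0.012],[0,0,0],[0,0,0]], roll=[0,0,0,0])

```text
t: 12.4
eef_pos: [443.4, 113.3, 52.7]
orientation: [[-0.756, 0.654, -0.013], [0.654, 0.756, 0.022], [0.025, 0.008, -1.0]]
wrist_force: [0.2, 0.6, 0.0]
gripper_width: 86.8
grasp_force: 0.0
```

>>> step_arm(slide=[[0,0,0],[0,0,0],[0,0,0],[0,0,0],[0,0,0]], roll=[0,0,0,0,0], jaw=1, newtons=18)

```text
t: 12.82
eef_pos: [443.5, 113.4, 52.8]
orientation: [[-0.756, 0.654, -0.013], [0.654, 0.756, 0.023], [0.025, 0.008, -1.0]]
wrist_force: [0.6, 1.4, -0.4]
gripper_width: 61.3
grasp_force: 0.4
```

>>> step_arm(slide=[[0,0,0],[0,0,0],[0,0,0],[0,0,0],[0,0,0]], roll=[0,0,0,0,0])

```text
t: 13.23
eef_pos: [443.5, 113.4, 52.8]
orientation: [[-0.756, 0.654, -0.013], [0.654, 0.756, 0.023], [0.025, 0.008, -1.0]]
wrist_force: [-0.7, 1.1, -0.4]
gripper_width: 60.3
grasp_force: 17.8
```

>>> step_arm(slide=[[0,0,-0.03],[0,0,-0.08],[0,0,-0.1],[0,0,-0.08],[0,0,0]], roll=[0,0,0,0,0])

```text
t: 13.65
eef_pos: [446.4, 112.7, 129.2]
orientation: [[-0.757, 0.653, -0.006], [0.653, 0.757, 0.026], [0.022, 0.016, -1.0]]
wrist_force: [1.1, 0.1, -1.4]
gripper_width: 60.2
grasp_force: 18.0
```

Run:
```python
from h import *
from bench import env
s=env.state(); print(s["eef_pos"],s["gripper_width"],s["grasp_force"])
def sauc(n,x0,lim=None):
    c=pickle.load(open(f"pics/{n}.pkl","rb")); W=cloud(c)
    d=np.hypot(W[...,0]-x0[0],W[...,1]-x0[1])
    m=((W[...,2]>4.5)&(W[...,2]<24)&(d<75))
    if n[0]=="w": m[236:]=0
    k=max(cv2.findContours(m.astype(np.uint8),0,1)[0],key=cv2.contourArea).reshape(-1,2)
    if n[0]=="w": k=k[(k[:,1]<232)&(k[:,0]>2)&(k[:,0]<557)]
    p=ray(c,k,12)[:,:2]; x,e=fit(p,62.5,np.array(x0,float)); print(n,x.round(1),round(e,1),len(p))
for n in("top0","w3","w4"): sauc(n,(586.,80.))
for n in("top0","w2"): sauc(n,(561.,-102.))
for n in("top0","w1"): sauc(n,(587.,-308.))
print(todo(s,np.array([586.5,80])))
```

```text
[446.4349195  112.66140652 129.1856717 ] 60.21639427540324 17.956753501593994
top0 [585.6  81.1] 0.7 120
w3 [585.9  78.8] 0.2 166
w4 [586.1  78.7] 0.4 242
top0 [ 560.1 -101.4] 2.3 115
w2 [ 561.9 -103.1] 0.8 417
top0 [ 586.3 -307.9] 0.8 114
w1 [ 587.5 -309.7] 0.4 53
[-0.5094  0.2672 -0.0069]
```

>>> step_arm(slide=[[-0.08,0.043,0],[-0.12,0.063,0],[-0.12,0.063,0],[-0.12,0.063,0],[-0.07,0.035,0]], roll=[0,0,0,0,0])

```text
t: 14.07
eef_pos: [586.9, 78.0, 121.6]
orientation: [[-0.756, 0.655, -0.013], [0.655, 0.756, 0.022], [0.025, 0.008, -1.0]]
wrist_force: [0.5, 0.5, -1.8]
gripper_width: 60.1
grasp_force: 18.0
```

>>> step_arm(slide=[[0,0,0.05],[0,0,0.08],[0,0,0.05],[0,0,0.02],[0,0,0]], roll=[0,0,0,0,0])

```text
t: 14.48
eef_pos: [582.3, 79.4, 70.5]
orientation: [[-0.756, 0.654, -0.018], [0.654, 0.756, 0.021], [0.027, 0.004, -1.0]]
wrist_force: [1.1, -0.1, -1.2]
gripper_width: 60.2
grasp_force: 18.0
```

>>> step_arm(slide=[[0,0,0],[0,0,0]], roll=[0,0])

```text
t: 14.65
eef_pos: [584.3, 80.2, 73.4]
orientation: [[-0.757, 0.654, -0.012], [0.653, 0.757, 0.023], [0.024, 0.009, -1.0]]
wrist_force: [-0.3, 0.1, -0.9]
gripper_width: 60.1
grasp_force: 18.0
```

Run:
```python
from h import *
from bench import env
s=env.state(); print(s["eef_pos"],s["orientation"][2].round(3),todo(s,np.array([586,79.3])))
```

```text
[584.299609    80.18643128  73.4443036 ] [ 0.024  0.009 -1.   ] [-0.0075  0.0018 -0.0002]
```

>>> step_arm(slide=[[-0.008,0.002,0.02],[0,0,0.01],[0,0,0.008],[0,0,0],[0,0,0]], roll=[0,0,0,0,0])

```text
t: 15.07
eef_pos: [585.4, 79.2, 63.0]
orientation: [[-0.756, 0.654, -0.014], [0.654, 0.756, 0.022], [0.025, 0.008, -1.0]]
wrist_force: [0.5, -0.6, -1.7]
gripper_width: 60.6
grasp_force: 18.0
```

>>> step_arm(slide=[[0,0,0.006],[0,0,0],[0,0,0]], roll=[0,0,0])

```text
t: 15.32
eef_pos: [585.4, 79.3, 61.5]
orientation: [[-0.756, 0.654, -0.014], [0.654, 0.756, 0.022], [0.025, 0.008, -1.0]]
wrist_force: [-0.1, 0.3, -1.4]
gripper_width: 60.1
grasp_force: 18.0
```

>>> step_arm(slide=[[0,0,0.004],[0,0,0],[0,0,0]], roll=[0,0,0])

```text
t: 15.57
eef_pos: [585.4, 79.3, 60.5]
orientation: [[-0.756, 0.654, -0.014], [0.654, 0.756, 0.022], [0.025, 0.008, -1.0]]
wrist_force: [-0.3, 0.4, -2.1]
gripper_width: 60.5
grasp_force: 18.0
```

>>> step_arm(slide=[[0,0,0.003],[0,0,0],[0,0,0]], roll=[0,0,0])

```text
t: 15.82
eef_pos: [585.4, 79.3, 59.7]
orientation: [[-0.756, 0.654, -0.014], [0.654, 0.756, 0.022], [0.025, 0.008, -1.0]]
wrist_force: [0.6, 1.0, -1.6]
gripper_width: 60.1
grasp_force: 18.0
```

>>> step_arm(slide=[[0,0,0.003],[0,0,0],[0,0,0]], roll=[0,0,0])

```text
t: 16.07
eef_pos: [585.4, 79.3, 59.0]
orientation: [[-0.756, 0.654, -0.014], [0.654, 0.756, 0.022], [0.025, 0.008, -1.0]]
wrist_force: [-0.7, -0.5, -2.2]
gripper_width: 60.1
grasp_force: 18.0
```

>>> step_arm(slide=[[0,0,0.003],[0,0,0],[0,0,0]], roll=[0,0,0])

```text
t: 16.32
eef_pos: [585.4, 79.3, 58.3]
orientation: [[-0.756, 0.654, -0.013], [0.654, 0.756, 0.022], [0.025, 0.008, -1.0]]
wrist_force: [0.7, -0.9, -2.1]
gripper_width: 60.4
grasp_force: 18.0
```

>>> step_arm(slide=[[0,0,0.003],[0,0,0],[0,0,0]], roll=[0,0,0])

```text
t: 16.57
eef_pos: [585.6, 79.3, 58.0]
orientation: [[-0.756, 0.654, -0.013], [0.654, 0.756, 0.022], [0.024, 0.008, -1.0]]
wrist_force: [-2.0, -0.2, 1.7]
gripper_width: 60.0
grasp_force: 17.7
```

>>> step_arm(slide=[[0,0,0.003],[0,0,0],[0,0,0]], roll=[0,0,0])

```text
t: 16.82
eef_pos: [585.7, 79.3, 57.9]
orientation: [[-0.757, 0.654, -0.013], [0.653, 0.757, 0.022], [0.024, 0.009, -1.0]]
wrist_force: [-0.6, -1.0, 5.2]
gripper_width: 60.4
grasp_force: 17.5
```

>>> step_arm(slide=[[0,0,0],[0,0,0],[0,0,0],[0,0,0],[0,0,0]], roll=[0,0,0,0,0], jaw=0)

```text
t: 17.23
eef_pos: [585.4, 79.4, 56.5]
orientation: [[-0.756, 0.654, -0.014], [0.654, 0.756, 0.022], [0.025, 0.008, -1.0]]
wrist_force: [-0.8, 0.5, -0.4]
gripper_width: 83.7
grasp_force: 0.0
```

>>> step_arm(slide=[[0,0,-0.04],[0,0,-0.12],[0,0,-0.14],[0,0,-0.14],[0,0,-0.1]], roll=[0,0,0,0,0])

```text
t: 17.65
eef_pos: [588.2, 76.4, 196.0]
orientation: [[-0.757, 0.654, -0.009], [0.653, 0.757, 0.023], [0.022, 0.012, -1.0]]
wrist_force: [0.6, 0.3, 0.3]
gripper_width: 87.2
grasp_force: 0.0
```

Run:
```python
from h import *
from bench import env,camera
s=env.state(); print(s["t"],s["eef_pos"],s["joints"].round(2))
c=camera("wrist"); pickle.dump(c,open("pics/w6.pkl","wb")); cv2.imwrite("pics/w6.png",c["frame"])
W=cloud(c); p=W.reshape(-1,3); p=p[(np.hypot(p[:,0]-586,p[:,1]-80)<45)]
print("cup rim",fit(p[(p[:,2]>55)&(p[:,2]<70)],28.5,(586.,80.)))
d=np.hypot(W[...,0]-586,W[...,1]-79); m=((W[...,2]>4.5)&(d<75)); m[236:]=0
k=max(cv2.findContours(m.astype(np.uint8),0,1)[0],key=cv2.contourArea).reshape(-1,2); k=k[k[:,1]<232]
print("saucer",fit(ray(c,k,12)[:,:2],62.5,(586.,80.)))
print("to ochre",todo(s,np.array([432.5,-38.7])))
```

```text
17.65 [588.24010884  76.38766725 195.96827576] [ 0.39  0.37 -0.13 -0.03 -1.06 -2.66]
cup rim (array([585.63339684,  78.58145977]), np.float64(1.0959409489628023))
saucer (array([586.3786861 ,  79.57874433]), np.float64(0.2376634496675436))
to ochre [ 0.1706 -0.7556 -0.0051]
```

View pics/w6.png

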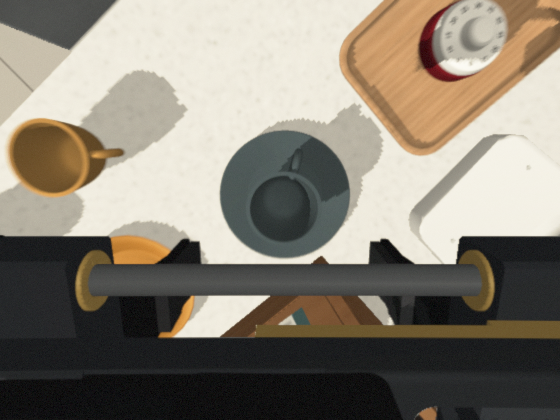

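Slate cup (284,207) sits in its saucer (285,193), offset about 1 mm. Next is the ochre cup, with the jaw line going to about 120°.

>>> step_arm(slide=[[0.024,-0.1,0],[0.03,-0.14,0],[0.03,-0.14,0],[0.03,-0.14,0],[0.03,-0.14,0]], roll=[0,0,0,0,0])

```text
t: 18.12
eef_pos: [450.5, -25.7, 191.6]
orientation: [[-0.757, 0.654, -0.013], [0.653, 0.757, 0.022], [0.024, 0.009, -1.0]]
wrist_force: [0.3, -0.4, -0.1]
gripper_width: 86.5
grasp_force: 0.0
```

>>> step_arm(slide=[[0.027,-0.096,0],[0,0,0.02],[0,0,0.04],[0,0,0.04],[0,0,0.04]], roll=[0,-0.079,-0.079,-0.079,-0.079])

```text
t: 18.53
eef_pos: [430.8, -38.0, 156.7]
orientation: [[-0.978, 0.209, -0.012], [0.209, 0.978, 0.023], [0.016, 0.02, -1.0]]
wrist_force: [-0.1, -0.2, -0.1]
gripper_width: 86.9
grasp_force: 0.0
```

>>> step_arm(slide=[[0,0,0.04],[0,0,0.04],[0,0,0.04],[0,0,0.04],[0,0,0.02]], roll=[-0.079,-0.079,-0.079,-0.079,-0.079])

```text
t: 18.95
eef_pos: [429.7, -36.9, 110.7]
orientation: [[-0.917, -0.398, -0.014], [-0.398, 0.917, 0.022], [0.004, 0.026, -1.0]]
wrist_force: [-0.5, 0.3, -0.1]
gripper_width: 87.0
grasp_force: 0.0
```

>>> step_arm(slide=[[0,0,0],[0,0,0],[0,0,0],[0,0,0]], roll=[-0.079,0,0,0])

```text
t: 19.28
eef_pos: [430.5, -36.8, 111.7]
orientation: [[-0.865, -0.501, -0.012], [-0.502, 0.865, 0.023], [-0.001, 0.026, -1.0]]
wrist_force: [-0.1, -0.8, 0.1]
gripper_width: 86.7
grasp_force: 0.0
```

```bash
cat > chk.py <<'E'
import sys
from h import *
from bench import env,camera
x=np.array([float(v) for v in sys.argv[1:3]])
s=env.state(); print(s["t"],s["eef_pos"],s["joints"].round(2),np.degrees(np.arctan2(s["orientation"][1,1],s["orientation"][0,1])),s["orientation"][:,2].round(3))
c=camera("wrist"); r=cup(cloud(c),x); print(r, todo(s,r[0]))
E
python3 chk.py 432 -38.7
```

```text
19.2833 [430.45531238 -36.79815185 111.74326666] [ 0.28  0.23 -0.61 -0.04 -0.74 -1.29] 120.10211522912131 [-0.012  0.023 -1.   ]
(array([429.8, -39.1]), np.float64(0.9), 'ear', np.int64(18), np.float64(53.0)) [ 0.0069 -0.0066 -0.0002]
```

>>> step_arm(slide=[[0.004,-0.014,0.04],[0,0,0.07],[0,0,0.06],[0,0,0.04],[0,0,0]], roll=[0,0,0,0,0])

```text
t: 19.75
eef_pos: [429.1, -39.5, 57.3]
orientation: [[-0.865, -0.502, -0.017], [-0.502, 0.865, 0.022], [0.004, 0.027, -1.0]]
wrist_force: [-0.6, 0.4, 0.6]
gripper_width: 87.3
grasp_force: 0.0
```

>>> step_arm(slide=[[0,0,0],[0,0,0],[0,0,0]], roll=[0,0,0])

```text
t: 20.0
eef_pos: [431.1, -39.0, 59.6]
orientation: [[-0.864, -0.503, -0.011], [-0.504, 0.864, 0.023], [-0.002, 0.025, -1.0]]
wrist_force: [0.6, 0.1, 0.4]
gripper_width: 86.8
grasp_force: 0.0
```

>>> step_arm(slide=[[0,0,0.012],[0,0,0.012],[0,0,0],[0,0,0]], roll=[0,0,0,0])

```text
t: 20.33
eef_pos: [430.1, -39.1, 52.6]
orientation: [[-0.864, -0.503, -0.014], [-0.504, 0.864, 0.022], [0.001, 0.026, -1.0]]
wrist_force: [0.7, -0.5, -0.8]
gripper_width: 86.9
grasp_force: 0.0
```

>>> step_arm(slide=[[0,0,0],[0,0,0],[0,0,0],[0,0,0],[0,0,0]], roll=[0,0,0,0,0], jaw=1, newtons=18)

```text
t: 20.75
eef_pos: [430.3, -39.1, 52.8]
orientation: [[-0.864, -0.504, -0.013], [-0.504, 0.864, 0.022], [0.0, 0.026, -1.0]]
wrist_force: [-0.4, -0.3, -0.6]
gripper_width: 61.5
grasp_force: 0.0
```

>>> step_arm(slide=[[0,0,0],[0,0,0],[0,0,0],[0,0,0],[0,0,0]], roll=[0,0,0,0,0])

```text
t: 21.17
eef_pos: [430.3, -39.0, 52.8]
orientation: [[-0.864, -0.504, -0.013], [-0.504, 0.864, 0.022], [0.0, 0.026, -1.0]]
wrist_force: [-0.1, 0.2, 0.6]
gripper_width: 60.3
grasp_force: 17.8
```

>>> step_arm(slide=[[0,0,-0.03],[0,0,-0.08],[0,0,-0.1],[0,0,-0.08],[0,0,0]], roll=[0,0,0,0,0])

```text
t: 21.58
eef_pos: [433.8, -40.4, 129.2]
orientation: [[-0.863, -0.505, -0.005], [-0.505, 0.863, 0.024], [-0.008, 0.023, -1.0]]
wrist_force: [0.7, 0.1, -1.2]
gripper_width: 60.4
grasp_force: 18.0
```

Run:
```python
from h import *
from bench import env
s=env.state(); print(s["eef_pos"],s["gripper_width"],s["grasp_force"],todo(s,np.array([561.5,-102.5])))
```

```text
[433.82133222 -40.40065325 129.17382898] 60.44785834297912 17.951956701296698 [-0.3156 -0.4721 -0.0084]
```

>>> step_arm(slide=[[-0.045,-0.07,0],[-0.072,-0.11,0],[-0.072,-0.11,0],[-0.072,-0.11,0],[-0.05,-0.07,0]], roll=[0,0,0,0,0])

```text
t: 22.0
eef_pos: [559.6, -104.3, 121.4]
orientation: [[-0.864, -0.503, -0.013], [-0.503, 0.864, 0.022], [0.0, 0.026, -1.0]]
wrist_force: [-0.1, 0.5, -1.5]
gripper_width: 60.4
grasp_force: 18.0
```

>>> step_arm(slide=[[0,0,0.05],[0,0,0.08],[0,0,0.05],[0,0,0.02],[0,0,0]], roll=[0,0,0,0,0])

```text
t: 22.42
eef_pos: [555.5, -101.9, 70.2]
orientation: [[-0.864, -0.503, -0.018], [-0.503, 0.864, 0.022], [0.004, 0.028, -1.0]]
wrist_force: [0.1, 0.6, -0.9]
gripper_width: 60.4
grasp_force: 18.0
```

>>> step_arm(slide=[[0,0,0],[0,0,0]], roll=[0,0])

```text
t: 22.58
eef_pos: [557.5, -101.8, 73.0]
orientation: [[-0.864, -0.504, -0.012], [-0.504, 0.863, 0.022], [-0.001, 0.025, -1.0]]
wrist_force: [0.0, 0.9, -1.6]
gripper_width: 60.3
grasp_force: 18.0
```

Run:
```python
from h import *
from bench import env
s=env.state(); print(s["eef_pos"],s["orientation"][:,2].round(3),todo(s,np.array([561.3,-102.5])))
```

```text
[ 557.51584613 -101.82064742   72.97732168] [-0.012  0.022 -1.   ] [-0.0117 -0.01   -0.0002]
```

>>> step_arm(slide=[[-0.015,-0.012,0.02],[0,0,0.01],[0,0,0.008],[0,0,0.006],[0,0,0]], roll=[0,0,0,0,0])

```text
t: 23.0
eef_pos: [561.2, -102.3, 60.7]
orientation: [[-0.864, -0.503, -0.014], [-0.504, 0.864, 0.022], [0.001, 0.027, -1.0]]
wrist_force: [-0.3, -0.7, -1.3]
gripper_width: 60.2
grasp_force: 18.0
```

>>> step_arm(slide=[[0,0,0.003],[0,0,0],[0,0,0]], roll=[0,0,0])

```text
t: 23.25
eef_pos: [561.5, -102.3, 60.4]
orientation: [[-0.864, -0.504, -0.013], [-0.504, 0.864, 0.022], [0.0, 0.026, -1.0]]
wrist_force: [0.0, 0.1, -0.9]
gripper_width: 60.2
grasp_force: 18.0
```

>>> step_arm(slide=[[0,0,0.003],[0,0,0],[0,0,0]], roll=[0,0,0])

```text
t: 23.5
eef_pos: [561.7, -102.3, 59.8]
orientation: [[-0.864, -0.504, -0.013], [-0.504, 0.863, 0.022], [-0.0, 0.026, -1.0]]
wrist_force: [-0.3, 0.4, -0.1]
gripper_width: 60.0
grasp_force: 17.9
```

>>> step_arm(slide=[[0,0,0.003],[0,0,0],[0,0,0]], roll=[0,0,0])

```text
t: 23.75
eef_pos: [561.8, -102.3, 59.8]
orientation: [[-0.864, -0.504, -0.013], [-0.504, 0.863, 0.022], [-0.0, 0.026, -1.0]]
wrist_force: [-1.5, 0.4, 5.0]
gripper_width: 60.7
grasp_force: 17.5
```

>>> step_arm(slide=[[0,0,0.002],[0,0,0],[0,0,0]], roll=[0,0,0])

```text
t: 24.0
eef_pos: [561.9, -102.2, 59.7]
orientation: [[-0.864, -0.504, -0.012], [-0.504, 0.863, 0.022], [-0.001, 0.025, -1.0]]
wrist_force: [-3.0, 1.8, 7.0]
gripper_width: 60.2
grasp_force: 17.4
```

>>> step_arm(slide=[[0,0,0],[0,0,0],[0,0,0],[0,0,0],[0,0,0]], roll=[0,0,0,0,0], jaw=0)

```text
t: 24.42
eef_pos: [561.4, -102.3, 58.0]
orientation: [[-0.864, -0.504, -0.014], [-0.504, 0.864, 0.022], [0.001, 0.026, -1.0]]
wrist_force: [0.5, -0.8, -0.2]
gripper_width: 83.5
grasp_force: 0.0
```

>>> step_arm(slide=[[0,0,-0.04],[0,0,-0.12],[0,0,-0.14],[0,0,-0.14],[0,0,-0.1]], roll=[0,0,0,0,0])

```text
t: 24.83
eef_pos: [564.3, -105.6, 197.4]
orientation: [[-0.864, -0.504, -0.009], [-0.504, 0.863, 0.022], [-0.003, 0.023, -1.0]]
wrist_force: [0.8, -0.2, -0.0]
gripper_width: 87.0
grasp_force: 0.0
```

```bash
cat > chk2.py <<'E'
import sys
from h import *
from bench import env,camera
x=np.array([float(v) for v in sys.argv[1:3]])
s=env.state(); print(s["t"],s["eef_pos"],s["joints"].round(2))
c=camera("wrist"); pickle.dump(c,open(f"pics/{sys.argv[3]}.pkl","wb")); cv2.imwrite(f"pics/{sys.argv[3]}.png",c["frame"])
W=cloud(c); p=W.reshape(-1,3); p=p[(np.hypot(*(p[:,:2]-x).T)<45)]
print("cup rim",fit(p[(p[:,2]>55)&(p[:,2]<70)],28.5,x))
d=np.hypot(*(W[...,:2]-x).transpose(2,0,1)); m=((W[...,2]>4.5)&(d<75)); m[236:]=0
k=max(cv2.findContours(m.astype(np.uint8),0,1)[0],key=cv2.contourArea).reshape(-1,2); k=k[k[:,1]<232]
print("saucer",fit(ray(c,k,12)[:,:2],62.5,x))
print(todo(s,np.array([439.5,-361.])))
E
python3 chk2.py 561.5 -102.5 w7
```

```text
24.8333 [ 564.31029546 -105.56809175  197.3909609 ] [ 0.09  0.35 -0.18 -0.03 -1.06 -1.12]
cup rim (array([ 562.20434751, -101.76797957]), np.float64(1.0415146208934765))
saucer (array([ 560.95191054, -102.6044842 ]), np.float64(0.3252822170188452))
[ 0.9463 -0.6303 -0.0177]
```

View pics/w7.png

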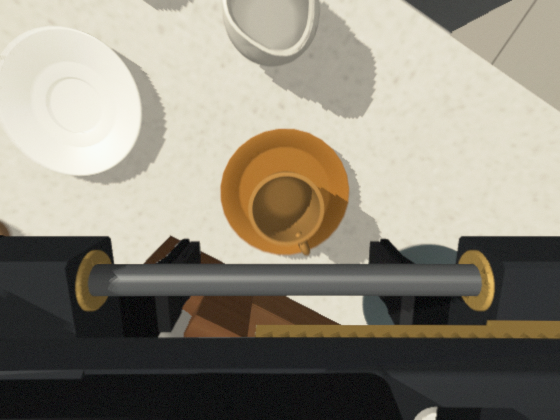

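Ochre cup (286,210) is in its saucer (285,192), about 1.5 mm off. Next is the white cup.

>>> step_arm(slide=[[0.09,-0.06,0],[0.125,-0.083,0],[0.125,-0.083,0],[0.125,-0.083,0],[0.125,-0.083,0]], roll=[0,0,0,0,0])

```text
t: 25.3
eef_pos: [484.3, -265.4, 191.3]
orientation: [[-0.863, -0.504, -0.013], [-0.504, 0.863, 0.022], [-0.0, 0.026, -1.0]]
wrist_force: [0.8, -0.7, -0.3]
gripper_width: 86.8
grasp_force: 0.0
```

>>> step_arm(slide=[[0.125,-0.083,0],[0.125,-0.083,0],[0.106,-0.072,0],[0,0,0.02],[0,0,0.04]], roll=[0,0,0,0.079,0.079])

```text
t: 25.72
eef_pos: [437.6, -362.3, 175.5]
orientation: [[-0.964, -0.267, -0.011], [-0.267, 0.963, 0.021], [0.005, 0.023, -1.0]]
wrist_force: [1.6, 0.4, -0.4]
gripper_width: 86.9
grasp_force: 0.0
```

>>> step_arm(slide=[[0,0,0.06],[0,0,0.08],[0,0,0.07],[0,0,0.04],[0,0,0.02]], roll=[0.079,0.079,0.079,0.079,0.079])

```text
t: 26.13
eef_pos: [436.2, -358.1, 105.2]
orientation: [[-0.94, 0.341, -0.016], [0.34, 0.94, 0.024], [0.023, 0.017, -1.0]]
wrist_force: [0.9, 0.3, -0.5]
gripper_width: 87.0
grasp_force: 0.0
```

>>> step_arm(slide=[[0,0,0],[0,0,0],[0,0,0],[0,0,0]], roll=[0,0,0,0])

```text
t: 26.47
eef_pos: [437.6, -358.8, 107.6]
orientation: [[-0.943, 0.332, -0.012], [0.332, 0.943, 0.022], [0.018, 0.016, -1.0]]
wrist_force: [-0.4, -0.6, -0.7]
gripper_width: 87.2
grasp_force: 0.0
```

```bash
python3 chk.py 439.5 -361
```

```text
26.4667 [ 437.6386527  -358.84314321  107.61752939] [-0.41  0.43 -0.3  -0.02 -0.86 -1.49] 70.57897858881397 [-0.012  0.022 -1.   ]
(array([ 437.8, -361.8]), np.float64(1.1), 'ear', np.int64(246), np.float64(144.0)) [-0.0045 -0.0109 -0.0003]
```

>>> step_arm(slide=[[-0.011,-0.013,0.04],[0,0,0.06],[0,0,0.06],[0,0,0.03],[0,0,0]], roll=[0,0,0,0,0])

```text
t: 26.93
eef_pos: [436.8, -361.0, 56.9]
orientation: [[-0.942, 0.334, -0.017], [0.334, 0.942, 0.024], [0.024, 0.017, -1.0]]
wrist_force: [0.2, -0.4, 0.9]
gripper_width: 87.3
grasp_force: 0.0
```

>>> step_arm(slide=[[0,0,0],[0,0,0],[0,0,0]], roll=[0,0,0])

```text
t: 27.18
eef_pos: [438.7, -361.8, 60.0]
orientation: [[-0.943, 0.334, -0.012], [0.334, 0.942, 0.021], [0.018, 0.016, -1.0]]
wrist_force: [-0.2, -0.6, 0.4]
gripper_width: 87.3
grasp_force: 0.0
```

>>> step_arm(slide=[[-0.003,0,0.012],[0,0,0.012],[0,0,0],[0,0,0]], roll=[0,0,0,0])

```text
t: 27.52
eef_pos: [438.6, -361.6, 53.0]
orientation: [[-0.942, 0.334, -0.014], [0.334, 0.942, 0.023], [0.02, 0.017, -1.0]]
wrist_force: [-0.4, -0.1, 0.5]
gripper_width: 87.7
grasp_force: 0.0
```

>>> step_arm(slide=[[0,0,0],[0,0,0],[0,0,0],[0,0,0],[0,0,0]], roll=[0,0,0,0,0], jaw=1, newtons=18)

```text
t: 27.93
eef_pos: [438.8, -361.6, 53.2]
orientation: [[-0.942, 0.334, -0.013], [0.334, 0.942, 0.022], [0.02, 0.017, -1.0]]
wrist_force: [1.0, -0.1, 0.9]
gripper_width: 61.5
grasp_force: 0.0
```

>>> step_arm(slide=[[0,0,0],[0,0,0],[0,0,0],[0,0,0],[0,0,0]], roll=[0,0,0,0,0])

```text
t: 28.35
eef_pos: [438.7, -361.7, 53.2]
orientation: [[-0.942, 0.334, -0.013], [0.334, 0.942, 0.022], [0.02, 0.017, -1.0]]
wrist_force: [0.3, -0.4, 0.4]
gripper_width: 60.4
grasp_force: 17.8
```

>>> step_arm(slide=[[0,0,-0.03],[0,0,-0.08],[0,0,-0.1],[0,0,-0.08],[0,0,0]], roll=[0,0,0,0,0])

```text
t: 28.77
eef_pos: [442.1, -364.7, 130.5]
orientation: [[-0.943, 0.333, -0.006], [0.333, 0.943, 0.018], [0.011, 0.015, -1.0]]
wrist_force: [1.2, 0.4, -0.8]
gripper_width: 60.3
grasp_force: 17.9
```

Run:
```python
from h import *
from bench import env
s=env.state(); print(s["eef_pos"],s["gripper_width"],s["grasp_force"],todo(s,np.array([587.2,-309.2])))
c=pickle.load(open("pics/w7.pkl","rb")); W=cloud(c); x=np.array([587.,-309.])
d=np.hypot(*(W[...,:2]-x).transpose(2,0,1)); m=((W[...,2]>4.5)&(d<75)); m[236:]=0
k=max(cv2.findContours(m.astype(np.uint8),0,1)[0],key=cv2.contourArea).reshape(-1,2); k=k[(k[:,1]<232)&(k[:,0]>2)]
print("saucer",fit(ray(c,k,12)[:,:2],62.5,x))
```

```text
[ 442.09441794 -364.74791251  130.49843434] 60.32489977721208 17.93252289425027 [-0.4733  0.4028  0.0006]
saucer (array([ 586.37911142, -310.45544488]), np.float64(0.2754705358005545))
```

>>> step_arm(slide=[[-0.07,0.06,0],[-0.11,0.095,0],[-0.11,0.095,0],[-0.11,0.095,0],[-0.073,0.056,0]], roll=[0,0,0,0,0])

```text
t: 29.18
eef_pos: [587.1, -306.6, 124.2]
orientation: [[-0.943, 0.333, -0.013], [0.333, 0.943, 0.023], [0.02, 0.017, -1.0]]
wrist_force: [-0.5, -0.6, -1.8]
gripper_width: 60.2
grasp_force: 17.9
```

>>> step_arm(slide=[[0,0,0.05],[0,0,0.08],[0,0,0.05],[0,0,0.02],[0,0,0]], roll=[0,0,0,0,0])

```text
t: 29.6
eef_pos: [582.5, -306.9, 72.8]
orientation: [[-0.942, 0.335, -0.018], [0.334, 0.942, 0.024], [0.025, 0.016, -1.0]]
wrist_force: [-0.1, -0.5, -1.0]
gripper_width: 60.8
grasp_force: 17.9
```

>>> step_arm(slide=[[0,0,0],[0,0,0]], roll=[0,0])

```text
t: 29.77
eef_pos: [584.4, -307.7, 76.0]
orientation: [[-0.942, 0.334, -0.012], [0.334, 0.942, 0.022], [0.018, 0.016, -1.0]]
wrist_force: [0.4, -0.1, -1.5]
gripper_width: 59.7
grasp_force: 17.9
```

Run:
```python
from h import *
from bench import env
s=env.state(); print(s["eef_pos"],s["orientation"][:,2].round(3),todo(s,np.array([586.7,-309.7])))
```

```text
[ 584.43558018 -307.65164126   76.02963578] [-0.012  0.022 -1.   ] [-0.0113 -0.0047 -0.0003]
```

>>> step_arm(slide=[[-0.014,-0.004,0.02],[0,0,0.015],[0,0,0.01],[0,0,0.008],[0,0,0]], roll=[0,0,0,0,0])

```text
t: 30.18
eef_pos: [586.3, -308.8, 60.9]
orientation: [[-0.942, 0.334, -0.015], [0.334, 0.942, 0.023], [0.021, 0.017, -1.0]]
wrist_force: [0.3, 0.1, -2.1]
gripper_width: 60.6
grasp_force: 17.9
```

>>> step_arm(slide=[[0,0,0.003],[0,0,0],[0,0,0]], roll=[0,0,0])

```text
t: 30.43
eef_pos: [586.8, -308.9, 61.0]
orientation: [[-0.942, 0.334, -0.013], [0.334, 0.942, 0.022], [0.02, 0.017, -1.0]]
wrist_force: [-0.4, -0.9, -1.1]
gripper_width: 60.3
grasp_force: 17.9
```

>>> step_arm(slide=[[0,0,0.003],[0,0,0],[0,0,0]], roll=[0,0,0])

```text
t: 30.68
eef_pos: [586.7, -308.9, 60.1]
orientation: [[-0.942, 0.334, -0.013], [0.334, 0.942, 0.022], [0.02, 0.017, -1.0]]
wrist_force: [0.1, -0.2, -1.3]
gripper_width: 60.0
grasp_force: 17.9
```

>>> step_arm(slide=[[0,-0.002,0.003],[0,0,0],[0,0,0]], roll=[0,0,0])

```text
t: 30.93
eef_pos: [586.6, -309.4, 59.3]
orientation: [[-0.942, 0.334, -0.013], [0.334, 0.942, 0.022], [0.02, 0.017, -1.0]]
wrist_force: [-0.0, -0.5, -1.2]
gripper_width: 60.6
grasp_force: 17.9
```

>>> step_arm(slide=[[0,0,0.003],[0,0,0],[0,0,0]], roll=[0,0,0])

```text
t: 31.18
eef_pos: [586.9, -309.5, 59.0]
orientation: [[-0.942, 0.334, -0.013], [0.334, 0.942, 0.022], [0.019, 0.016, -1.0]]
wrist_force: [0.2, -0.3, 1.3]
gripper_width: 60.4
grasp_force: 17.8
```

>>> step_arm(slide=[[0,0,0.002],[0,0,0],[0,0,0]], roll=[0,0,0])

```text
t: 31.43
eef_pos: [587.1, -309.6, 58.9]
orientation: [[-0.943, 0.334, -0.012], [0.334, 0.942, 0.022], [0.019, 0.016, -1.0]]
wrist_force: [0.3, 0.5, 4.2]
gripper_width: 60.3
grasp_force: 17.6
```

>>> step_arm(slide=[[0,0,0],[0,0,0],[0,0,0],[0,0,0],[0,0,0]], roll=[0,0,0,0,0], jaw=0)

```text
t: 31.85
eef_pos: [586.2, -309.2, 57.6]
orientation: [[-0.942, 0.334, -0.014], [0.334, 0.942, 0.023], [0.021, 0.017, -1.0]]
wrist_force: [0.1, -0.5, -0.7]
gripper_width: 83.7
grasp_force: 0.0
```

>>> step_arm(slide=[[0,0,-0.04],[0,0,-0.12],[0,0,-0.14],[0,0,-0.14],[0,0,-0.1]], roll=[0,0,0,0,0])

```text
t: 32.27
eef_pos: [589.2, -313.0, 197.5]
orientation: [[-0.943, 0.334, -0.009], [0.334, 0.943, 0.02], [0.015, 0.016, -1.0]]
wrist_force: [-0.1, 0.6, 0.5]
gripper_width: 87.3
grasp_force: 0.0
```

```bash
python3 chk2.py 586.7 -309.7 w8
python3 - <<'E'
from h import *
from bench import camera
a=cv2.imread("pics/w8.png"); b=camera("top")["frame"]
cv2.imwrite("pics/end.png",np.hstack([cv2.resize(a[:250],(400,179)),np.zeros((179,1,3),np.uint8),cv2.resize(b[100:265,80:480],(399,179))]))
E
```

```text
32.2667 [ 589.17865028 -313.00354354  197.54192502] [-0.25  0.5   0.07 -0.02 -1.16 -1.65]
cup rim (array([ 587.93523359, -309.66925899]), np.float64(1.1012745295465916))
saucer (array([ 586.48362633, -309.64507663]), np.float64(0.21993598775848966))
[ 0.5003 -0.3808  0.0017]
```

View pics/end.png

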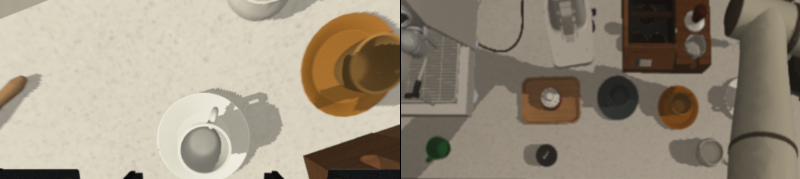

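The end picture shows the white cup (204,150) in the white saucer on the left. On the right, the timer is on the tray (549,97) and the slate (617,97) and ochre (678,105) cups are in their saucers. The cream cup and leveller are untouched, and the gripper is clear, so I'm handing in.

```bash
python3 -c "
from bench import env
print(env.sign_off())"
```

```text
the job is handed in; nothing more can be done
None
```

The job is handed in at about 32 s: the timer went flat to the middle of the tray first, then the slate, ochre and white cups went upright onto their own saucers, each within about 1.5 mm of centre in the wrist camera, with the cream cup and leveller untouched.

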